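# Return a casting to its place in a tight tray row

## Task

Put the tall round-eyed bracket that stands on the bench back into the tray, between the two tall brackets of the same kind. The row is tight: nudge those two apart gently, one to each side with the low ones behind it, until each side is packed up against its end of the tray without being jammed hard, then lower the bracket into the gap, holding it until it stands on the tray floor, and let go; every bracket must stand upright in the tray and the other things on the bench stay where they are.

Things in the scene. Friction and masses are not known exactly. Their poses are not given: they have to be found in the camera images.
- spare: The casting to put away: tall round-eyed aluminium bracket, same as tall_left, standing on the bench left or right of the tray. Foot 100 (x) x 28 (y) x 30 mm high, its long lower edges bevelled 2 mm; upright 40 mm wide (x), 28 thick, 100 mm high in all; 0.19 to 0.34 kg. Best gripped across the 40 mm, 60 to 65 mm above its underside. Origin: centre of the underside, z up. A half turn about z looks the same.
- tall_left: Tall round-eyed bracket in the row, at the tray's +y side of the empty place; size, axes and grip as the spare (gripped so, the fingers clear feet and tray walls). At the start it stands face to face with tall_right, under 1 mm apart. Pushed sideways it shoves the low ones beyond it along: they slide with 2 to 8 N and stay where left, until packed against the tray's end, where the force rises steeply.
- tall_right: The other tall round-eyed bracket in the row, at the tray's -y side of the empty place; size, axes, grip and behaviour as tall_left. Bruising begins when brackets are jammed against the end of the tray or each other with 35 N.
- tray: Blue plastic tray, fixed. Inside 108 (x) x 195 mm (y), floor 4 mm, walls 40 mm high over the bench. Origin: centre of its underside, on the bench. Six brackets stand in it in a row along its y, feet along x (4 mm play at each end): from +y low, low, tall_left, tall_right, low, low. Free room lies at both ends and between the low ones, never enough on one side; in all it is the spare's 28 mm plus 3 mm.
- low_a: One of four low square-topped aluminium brackets: foot 100 mm long (x), 30 mm high, upright 40 mm wide, 80 mm high in all. They are 20, 25, 27 and 36 mm thick (y); which is which is not given. Two stand at each end of the row, up to 10 mm apart, the thinnest last at one end and the thickest last at the other. 0.11 to 0.37 kg. Origin: centre of the underside.
- low_b: One of four low square-topped aluminium brackets: foot 100 mm long (x), 30 mm high, upright 40 mm wide, 80 mm high in all. They are 20, 25, 27 and 36 mm thick (y); which is which is not given. Two stand at each end of the row, up to 10 mm apart, the thinnest last at one end and the thickest last at the other. 0.11 to 0.37 kg. Origin: centre of the underside.
- low_c: One of four low square-topped aluminium brackets: foot 100 mm long (x), 30 mm high, upright 40 mm wide, 80 mm high in all. They are 20, 25, 27 and 36 mm thick (y); which is which is not given. Two stand at each end of the row, up to 10 mm apart, the thinnest last at one end and the thickest last at the other. 0.11 to 0.37 kg. Origin: centre of the underside.
- low_d: One of four low square-topped aluminium brackets: foot 100 mm long (x), 30 mm high, upright 40 mm wide, 80 mm high in all. They are 20, 25, 27 and 36 mm thick (y); which is which is not given. Two stand at each end of the row, up to 10 mm apart, the thinnest last at one end and the thickest last at the other. 0.11 to 0.37 kg. Origin: centre of the underside.
- cup: Bystander: round cast cup, 56 mm across, 44 mm high, standing on the bench on the other side of the tray from the spare. Origin: centre of its underside.
- cap_a: Bystander: flat round cast cap, 62 mm across, 16 mm high, on the bench beyond the tray to the right. Origin: centre of its underside.
- cap_b: Bystander: the same cap, on the bench beyond the tray to the left.
- hammer: Bystander: hammer lying on the bench at the near left.
- brush: Bystander: hand brush lying on the bench at the near right.
- caliper: Bystander: steel caliper, 200 mm long, lying on the bench at the left beyond the tray.
Things that resemble listed ones, but are neither listed nor needed, are in the scene too. Leave any pink look-alike of the low_d alone. Leave any turquoise look-alike of the spare alone.

How it is judged:
By the outcome, as a careful person would: the job done as asked, in the order asked, and still so for the second after the job is handed in, with the robot touching nothing.
It also fails if it takes over 72 s, if anything falls off the work surface, if the arm or the gripper's body presses on something with over 40 N, if the wrist force passes 120 N, or if a joint passes its speed limit or range.

## Robot

A 6-joint arm with a two-finger parallel gripper is mounted at the origin on the work surface. World frame = base frame: x ahead of the robot, y to its left, z up, the work surface at z = 0. Lengths are in m, angles in rad, forces in N, time in s.
With the tool pointing down it reaches from about 0.3 to 0.775 m from the base axis. Payload 14.6 kg.
Tool frame: the origin (TCP) lies on the centre line of the jaws, within the pads' length; the fingertips stand 25 mm ahead of it and the grasp point (between the pads) lies 6 mm ahead of it (ctrl.tip_reach is the distance from the TCP to the fingertips, in m); z points along the fingers, y is the line along which they close (so a half turn about z gives the same grasp; the last joint's range is limited). The gripper opens to 94 mm and grips with 3 to 60 N. Pads are 16 mm wide; open, the fingers measure 119 mm over their backs; the gripper's body (75 mm by 177 mm) begins 78 mm behind the grasp point.
Start: joints at [1.173, 0.3, 1.521, -0, 1.321, -0.067], TCP at [0.179, 0.52, 0.23] pointing down, gripper open.
Joint ranges: [-3.03, 3.03], [-0.79, 2.21], [0.23, 2.52], [-1.04, 4.18], [0, 3.07], [-2.55, 2.55]. Speed limits (rad/s): [2.22, 2.22, 2.57, 3.14, 3.14, 3.14].

## Interface

Orientations are given as [roll, pitch, yaw] about the fixed x, y, z axes, in that order (R = Rz(yaw) Ry(pitch) Rx(roll)).
In Python, from station import ctrl gives the robot as it stands. The module is installed in compiled form; this text tells all that it offers.
- The arm moves only by the tool apply_moves, never from a script. Its argument "deltas" is a list of rows, each a list of 7 numbers: the closure in counts, from 0 (fully open) to 255 (shut), then the shift along the world's x, y, z in cm, then the turn, a rotation vector about the world's x, y, z in rad. In form: [[jaw, tx, ty, tz, ax, ay, az], ...]. A call has 1 to 10 rows; each row shifts and turns the commanded pose from where the row before left it; what a row does not reach is not made up. A row lasts 1/10 s, in which the tool goes at most 50 mm and 8.59 degrees, less where a joint would pass 70% of its speed; a pose out of reach is approached as far as the arm can. A call with a gripper value outside its range is refused whole. The fingers move at their own pace and stop on an object; "grip_force" is the grip in N (left out, the last holds). Time passes only in rows, so rows that do not move let the fingers close. It gives the time, the measured TCP pose, the force, the opening and the grip force at its end, in the units of the state.
- ctrl.get_obs(): the state, without advancing time (a new reading comes with each control period).
- ctrl.camera(name): name is "side" or "top"; returns a dict with "img" (400x640x3 uint8, red, green, blue), "K" (3x3 intrinsics, pixels), "pose" (4x4, takes a point from camera to world coordinates). Camera axes: x right, y up, looking along -z (the intrinsics and any distortion apply to the point x, -y, -z); pixel columns grow to the right and rows downward; lengths in m; the calibration is good to about 2 mm. A picture is of the moment at which its call begins. There is no depth.
- ctrl.hand_in(): hands the job in; it is judged then, once.
The state is a dict: "time_s": time; "qpos": joint angles; "joint_vel": joint speeds; "tau": joint torques, N m; "ee_pos": TCP position; "eef_rot": TCP orientation; "force": force on the tool from outside, world axes, zero at the start; "moment": the same for the moment, N m; "grip_width": finger opening in m; "grip_force": force on a finger pad.
Only numpy, scipy, OpenCV 4.12 (cv2) and the standard library are available. Lean on these libraries where they do the work, as an engineer would, in place of code of your own. Each camera call takes 0.05 s, during which the arm holds its last target. There are 200 camera calls.

## Working session

There is one attempt and no reset: what is moved stays moved. The work goes in short steps, Python scripts to look and compute and a tool call to move; the robot and the scene stay as the last step left them, time stands still between calls to the robot, and variables do not carry over. Pictures are saved under pics/ and viewed, at most 10 in all, crops included, and the job is handed in when it is done.

Besides the shell and the picture viewer there is one more tool, called after "Emit:" in YAML: its name, and indented under it one key for each argument. apply_moves: Moves the arm, as the interface text tells. Its arguments: {"type":"object","properties":{"deltas":{"type":"array"},"grip_force":{"type":"number"}},"required":["deltas"]}

```bash
mkdir -p pics; cat > h.py <<'E'
from station import ctrl
import cv2, numpy as np
def snap(n,f=None):
    c=ctrl.camera(n)
    if f: cv2.imwrite('pics/'+f,c['img'][:,:,::-1])
    return c
def ray(c,u,v):
    d=np.linalg.inv(c['K'])@np.array([u,v,1.]); d=np.array([d[0],-d[1],-d[2]])
    return c['pose'][:3,3],c['pose'][:3,:3]@d
def onz(c,u,v,z):
    o,d=ray(c,u,v); return o+d*(z-o[2])/d[2]
def proj(c,p):
    q=c['pose'][:3,:3].T@(np.array(p)-c['pose'][:3,3]); q=c['K']@np.array([q[0],-q[1],-q[2]]); return q[:2]/q[2]
E
python3 - <<'E'
from h import *
for n in('top','side'):
    c=snap(n,n+'0.png');print(n,c['K'].round(1).tolist(),c['pose'].round(3).tolist(),[k for k in c])
    np.savez('pics/'+n+'0.npz',**{k:c[k] for k in('img','K','pose')})
o=ctrl.get_obs();print({k:np.round(v,3) for k,v in o.items()})
E
```

```text
top [[413.5, 0.0, 314.8], [0.0, 413.5, 205.9], [0.0, 0.0, 1.0]] [[0.001, 0.997, -0.083, 0.472], [-1.0, 0.001, -0.008, -0.036], [-0.007, 0.083, 0.997, 1.304], [0.0, 0.0, 0.0, 1.0]] ['img', 'K', 'pose']
side [[396.2, 0.0, 318.0], [0.0, 396.2, 198.0], [0.0, 0.0, 1.0]] [[0.684, 0.391, -0.615, -0.271], [-0.729, 0.375, -0.573, -0.822], [0.007, 0.84, 0.542, 0.761], [0.0, 0.0, 0.0, 1.0]] ['img', 'K', 'pose']
{'time_s': np.float64(0.1), 'qpos': array([ 1.173,  0.3  ,  1.522,  0.   ,  1.321, -0.067]), 'joint_vel': array([ 0.001, -0.003, -0.002, -0.001,  0.   , -0.   ]), 'tau': array([ 3.0000e-03, -5.3264e+01, -3.5328e+01,  7.1000e-02,  2.4000e-02,
       -0.0000e+00]), 'ee_pos': array([0.179, 0.52 , 0.23 ]), 'eef_rot': array([-3.141, -0.   ,  2.811]), 'force': array([ 0.725, -0.45 , -0.382]), 'moment': array([ 0.01 , -0.009,  0.009]), 'grip_force': np.float64(0.0), 'grip_width': np.float64(0.094)}
```

View pics/top0.png

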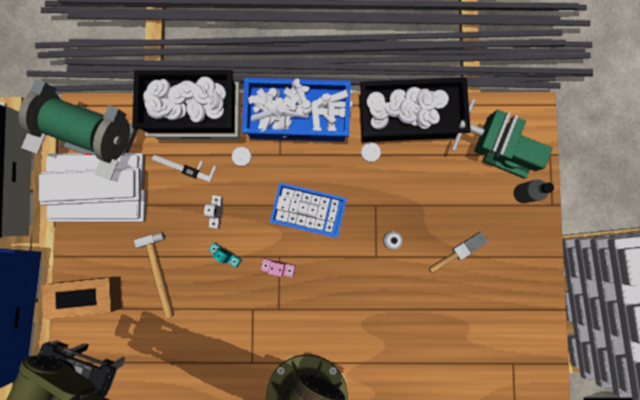

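View pics/side0.png

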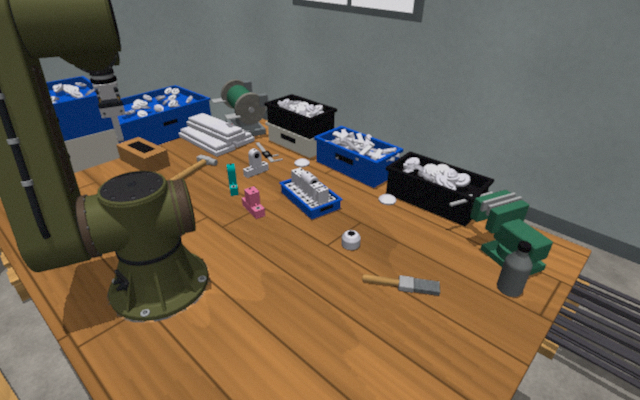

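Two things could be the spare: the white tall bracket at top (213,211) / side (256,162), and the turquoise look-alike at (225,255) / (232,180). The white one fits because it is aluminium and stands left of the tray, with the cup on the right at (393,241). The tray is at (309,210) and is turned slightly. I'll confirm this in one enlarged crop.

```bash
python3 - <<'E'
from h import *
t=dict(np.load('pics/top0.npz'));s=dict(np.load('pics/side0.npz'))
a=cv2.resize(t['img'][178:288,190:350],None,fx=5,fy=5,interpolation=cv2.INTER_CUBIC)[:300*2,:800]
a=cv2.resize(t['img'][180:270,190:350],(800,450),interpolation=cv2.INTER_CUBIC)
cv2.imwrite('pics/cropt.png',a[:,:,::-1])
b=cv2.resize(s['img'][135:225,220:350],(800,554),interpolation=cv2.INTER_CUBIC)
cv2.imwrite('pics/crops.png',b[:,:,::-1])
# tray: blue mask
hsv=cv2.cvtColor(t['img'],cv2.COLOR_RGB2HSV)
m=cv2.inRange(hsv,(100,100,60),(125,255,255));m[:170]=0;m[:,:250]=0;m[250:]=0;m[:,370:]=0
pts=cv2.findNonZero(m);hull=cv2.convexHull(pts)[:,0]
w=np.array([onz(t,u,v,0.04)[:2] for u,v in hull]).astype(np.float32)
r=cv2.minAreaRect(w);print('tray',r,cv2.boxPoints(r).round(3).tolist())
# white spare
g=cv2.inRange(hsv,(0,0,120),(180,60,255));g[:190]=0;g[235:]=0;g[:,:198]=0;g[:,232:]=0
p=cv2.findNonZero(g)[:,0];print('spare',p.mean(0),p.min(0),p.max(0))
E
```

```text
tray ((0.5656433701515198, -0.004885971546173096), (0.21363936364650726, 0.12485633045434952), 76.8024673461914) [[0.47999998927116394, -0.0949999988079071], [0.6019999980926514, -0.12300000339746475], [0.6510000228881836, 0.08500000089406967], [0.5289999842643738, 0.11299999803304672]]
spare [212.16286645 211.0781759 ] [204 195] [221 228]
```

View pics/cropt.png

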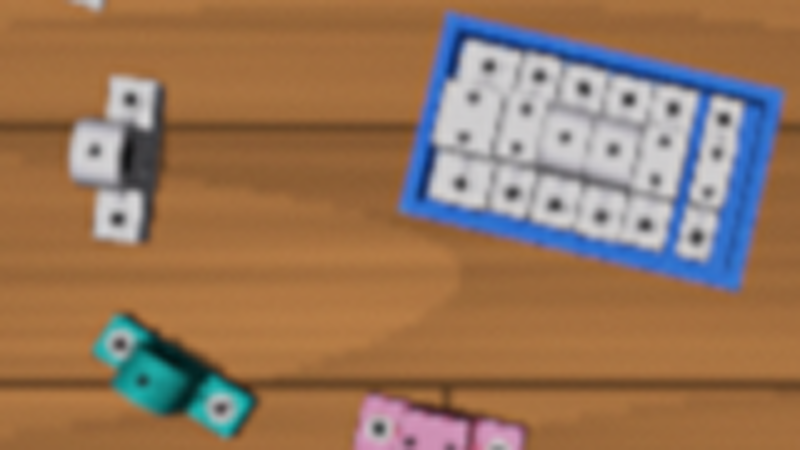

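View pics/crops.png

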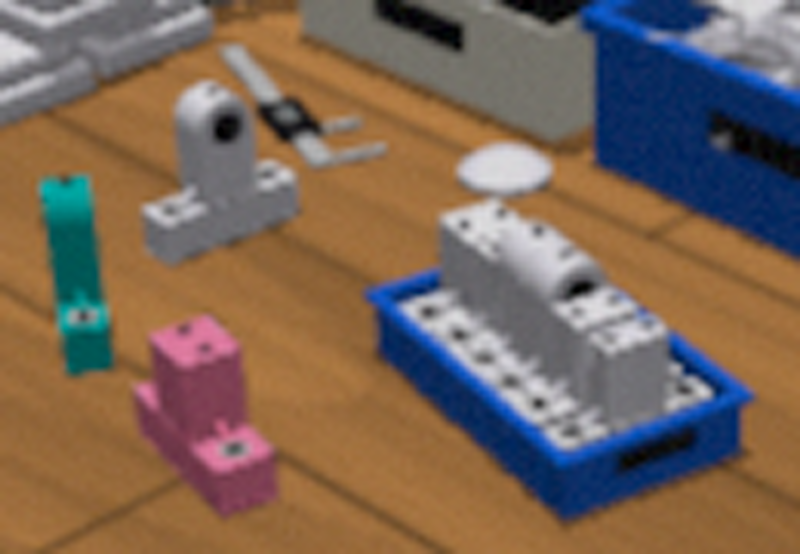

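The crops show the white round-eyed spare at crop (95,150), clearly distinct from the turquoise one (150,380) and the pink low look-alike. In the tray, tall_left is at crop (566,137) and tall_right at (613,149). Next I'll measure the holes.

```bash
cat >> h.py <<'E'
def dark(c,u,v,r=2.2):
    # centroid of dark hole, 5x upscaled window
    g=cv2.cvtColor(c['img'],cv2.COLOR_RGB2GRAY).astype(np.float32)
    k=8;ys,xs=np.mgrid[-r:r:41j,-r:r:41j]
    p=cv2.remap(g,(xs+u).astype(np.float32),(ys+v).astype(np.float32),cv2.INTER_CUBIC)
    w=np.clip(np.percentile(p,60)-p,0,None)**1.5; w*=(xs**2+ys**2<r*r)
    return u+(w*xs).sum()/w.sum(), v+(w*ys).sum()/w.sum()
E
python3 - <<'E'
from h import *
t=dict(np.load('pics/top0.npz'))
up=[(489,66),(540,75),(584,89),(628,100),(673,108),(723,118)];lo=[(460,184),(513,193),(555,205),(601,216),(645,225),(697,236)]
f=lambda q,z:onz(t,*dark(t,*dark(t,190+q[0]/5-.4,180+q[1]/5-.4)),z)[:2]
T=np.array([0.5656,-0.0049]);a=np.radians(-13.2);R=np.array([[np.cos(a),np.sin(a)],[-np.sin(a),np.cos(a)]])
for u,l in zip(up,lo):
    A,B=f(u,.034),f(l,.034);d=A-B
    print('mid',((A+B)/2).round(4),'tray',(R@((A+B)/2-T)*1000).round(1),'len',np.linalg.norm(d).round(4),'ang',np.degrees(np.arctan2(d[1],d[0])).round(1))
for q in[(566,137),(613,149)]:print('top',f(q,.104).round(4),(R@(f(q,.104)-T)*1000).round(1))
A,B=f((131,100),.03),f((118,219),.03);d=A-B
print('spare',((A+B)/2).round(4),np.linalg.norm(d),np.degrees(np.arctan2(d[1],d[0])),'top',f((95,150),.1).round(4))
s=dict(np.load('pics/side0.npz'))
p=[(227,127),(582,288)]
for q in p: print('side eye',(220+q[0]*130/800,135+q[1]*90/554))
E
```

```text
mid [0.5822 0.0673] tray [-0.4 74.1] len 0.0745 ang -13.2
mid [0.5762 0.0358] tray [ 1. 42.] len 0.0742 ang -12.7
mid [0.5687 0.0089] tray [-0.1 14.1] len 0.0739 ang -13.8
mid [ 0.5618 -0.0191] tray [ -0.4 -14.7] len 0.0741 ang -13.2
mid [ 0.5564 -0.0463] tray [  0.5 -42.5] len 0.0736 ang -13.5
mid [ 0.5494 -0.0778] tray [  0.9 -74.6] len 0.0745 ang -13.0
top [0.5689 0.009 ] [ 0.  14.3]
top [ 0.5617 -0.019 ] [ -0.6 -14.7]
spare [0.5611 0.2846] 0.07432214717993599 -4.874738392931283 top [0.5612 0.2844]
side eye (256.8875, 155.6317689530686)
side eye (314.575, 181.7870036101083)
```

tall_left is at (0.569, 0.009) and tall_right at (0.562, -0.019). Their spacing of 28.8 mm matches the given sizes, hole pitch and top positions agree, and the yaw is about -13.3°. The spare is at (0.561, 0.2845), yaw -4.9°. From the layout I expect tall_left to travel about 7 mm and tall_right about 23 mm.

Emit:
apply_moves:
  deltas:
    - [0, 2.785, -3.65, 0, 0, 0, -0.105]
    - [0, 2.785, -3.65, 0, 0, 0, -0.105]
    - [0, 2.785, -3.65, 0, 0, 0, -0.105]
    - [0, 2.785, -3.65, 0, 0, 0, -0.105]
    - [0, 2.785, -3.65, 0, 0, 0, -0.105]
    - [0, 2.785, -3.65, 0, 0, 0, -0.105]
    - [0, 2.785, -3.65, 0, 0, 0, -0.105]
    - [0, 2.785, -3.65, 0, 0, 0, -0.105]
    - [0, 2.785, -3.65, 0, 0, 0, -0.105]
    - [0, 2.785, -3.65, 0, 0, 0, -0.105]
  grip_force: 20

```text
time_s: 1.1
ee_pos: [0.4579, 0.1534, 0.2304]
eef_rot: [-3.142, -0.0, 1.756]
force: [-0.2, 1.3, -0.8]
grip_width: 0.0939
grip_force: 0.0
```

Emit:
apply_moves:
  deltas:
    - [0, 2.785, -3.65, 0, 0, 0, -0.105]
    - [0, 2.785, -3.65, 0, 0, 0, -0.105]
    - [0, 2.785, -3.65, 0, 0, 0, -0.105]
    - [0, 2.785, -3.65, 0, 0, 0, -0.105]
    - [0, 0, 0, 0, 0, 0, 0]
    - [0, 0, 0, 0, 0, 0, 0]

```text
time_s: 1.7
ee_pos: [0.5684, 0.0086, 0.2296]
eef_rot: [-3.14, 0.0, 1.34]
force: [-0.3, 0.7, -0.3]
grip_width: 0.0942
grip_force: 0.0
```

Emit:
apply_moves:
  deltas:
    - [0, 0.04, 0.04, -3.5, 0, 0, 0]
    - [0, 0, 0, -3.5, 0, 0, 0]
    - [0, 0, 0, -3, 0, 0, 0]
    - [0, 0, 0, -2.5, 0, 0, 0]
    - [0, 0, 0, -2, 0, 0, 0]
    - [0, 0, 0, -1.2, 0, 0, 0]
    - [0, 0, 0, 0, 0, 0, 0]
    - [0, 0, 0, 0, 0, 0, 0]

```text
time_s: 2.5
ee_pos: [0.5692, 0.01, 0.0744]
eef_rot: [3.141, -0.0, 1.342]
force: [-0.3, 1.0, 0.6]
grip_width: 0.0939
grip_force: 0.0
```

Emit:
apply_moves:
  deltas:
    - [200, 0, 0, 0, 0, 0, 0]
    - [200, 0, 0, 0, 0, 0, 0]
    - [200, 0, 0, 0, 0, 0, 0]
    - [200, 0, 0, 0, 0, 0, 0]
    - [200, 0, 0, 0, 0, 0, 0]
    - [200, 0, 0, 0, 0, 0, 0]
    - [200, 0, 0, 0, 0, 0, 0]
    - [200, 0, 0, 0, 0, 0, 0]
  grip_force: 20

```text
time_s: 3.3
ee_pos: [0.5688, 0.0096, 0.0734]
eef_rot: [-3.141, 0.0, 1.341]
force: [-2.1, -0.1, 1.5]
grip_width: 0.0396
grip_force: 20.0
```

Emit:
apply_moves:
  deltas:
    - [200, 0.023, 0.097, 0, 0, 0, 0]
    - [200, 0.023, 0.097, 0, 0, 0, 0]
    - [200, 0.023, 0.097, 0, 0, 0, 0]
    - [200, 0.023, 0.097, 0, 0, 0, 0]
    - [200, 0, 0, 0, 0, 0, 0]

```text
time_s: 3.8
ee_pos: [0.5699, 0.0133, 0.0735]
eef_rot: [3.141, 0.0, 1.341]
force: [-1.3, -4.0, 0.3]
grip_width: 0.0399
grip_force: 20.0
```

Emit:
apply_moves:
  deltas:
    - [200, 0.023, 0.097, 0, 0, 0, 0]
    - [200, 0, 0, 0, 0, 0, 0]

```text
time_s: 4.0
ee_pos: [0.5701, 0.0144, 0.0734]
eef_rot: [3.141, 0.0, 1.341]
force: [-0.2, -3.9, -0.3]
grip_width: 0.0402
grip_force: 20.0
```

Emit:
apply_moves:
  deltas:
    - [200, 0.023, 0.097, 0, 0, 0, 0]
    - [200, 0, 0, 0, 0, 0, 0]

```text
time_s: 4.2
ee_pos: [0.5703, 0.0154, 0.0734]
eef_rot: [-3.142, 0.0, 1.341]
force: [-0.0, -4.6, 0.8]
grip_width: 0.0397
grip_force: 20.0
```

Emit:
apply_moves:
  deltas:
    - [200, 0.012, 0.049, 0, 0, 0, 0]
    - [200, 0, 0, 0, 0, 0, 0]

```text
time_s: 4.4
ee_pos: [0.5704, 0.0159, 0.0734]
eef_rot: [3.142, 0.0, 1.341]
force: [-0.7, -4.4, 0.6]
grip_width: 0.0397
grip_force: 20.0
```

Emit:
apply_moves:
  deltas:
    - [200, 0.012, 0.049, 0, 0, 0, 0]
    - [200, 0, 0, 0, 0, 0, 0]

```text
time_s: 4.6
ee_pos: [0.5706, 0.0164, 0.0734]
eef_rot: [-3.142, 0.0, 1.341]
force: [-0.9, -4.5, 0.2]
grip_width: 0.0395
grip_force: 20.0
```

Emit:
apply_moves:
  deltas:
    - [200, 0.012, 0.049, 0, 0, 0, 0]
    - [200, 0, 0, 0, 0, 0, 0]

```text
time_s: 4.8
ee_pos: [0.5707, 0.0169, 0.0734]
eef_rot: [-3.141, 0.0, 1.341]
force: [-0.5, -5.7, 0.7]
grip_width: 0.0402
grip_force: 20.0
```

Emit:
apply_moves:
  deltas:
    - [200, 0.012, 0.049, 0, 0, 0, 0]
    - [200, 0, 0, 0, 0, 0, 0]

```text
time_s: 5.0
ee_pos: [0.5708, 0.0173, 0.0734]
eef_rot: [-3.142, -0.0, 1.341]
force: [-1.6, -4.8, -0.1]
grip_width: 0.0399
grip_force: 20.0
```

Emit:
apply_moves:
  deltas:
    - [200, 0.007, 0.029, 0, 0, 0, 0]
    - [200, 0, 0, 0, 0, 0, 0]

```text
time_s: 5.2
ee_pos: [0.5708, 0.0177, 0.0734]
eef_rot: [-3.141, 0.0, 1.341]
force: [-1.5, -4.8, 0.9]
grip_width: 0.0402
grip_force: 20.0
```

Emit:
apply_moves:
  deltas:
    - [200, 0.012, 0.049, 0, 0, 0, 0]
    - [200, 0, 0, 0, 0, 0, 0]

```text
time_s: 5.4
ee_pos: [0.5709, 0.0178, 0.0734]
eef_rot: [-3.141, 0.0, 1.341]
force: [-2.3, -7.7, 0.7]
grip_width: 0.0399
grip_force: 20.0
```

Emit:
apply_moves:
  deltas:
    - [200, 0.007, 0.029, 0, 0, 0, 0]
    - [200, 0, 0, 0, 0, 0, 0]

```text
time_s: 5.6
ee_pos: [0.5708, 0.0179, 0.0734]
eef_rot: [-3.141, 0.001, 1.341]
force: [-3.4, -8.6, 1.6]
grip_width: 0.0397
grip_force: 20.0
```

Emit:
apply_moves:
  deltas:
    - [200, 0.007, 0.029, 0, 0, 0, 0]
    - [200, 0, 0, 0, 0, 0, 0]

```text
time_s: 5.8
ee_pos: [0.5709, 0.0179, 0.0735]
eef_rot: [-3.141, 0.001, 1.34]
force: [-4.6, -10.8, 2.9]
grip_width: 0.0402
grip_force: 20.0
```

Emit:
apply_moves:
  deltas:
    - [200, 0.007, 0.029, 0, 0, 0, 0]
    - [200, 0, 0, 0, 0, 0, 0]

```text
time_s: 6.0
ee_pos: [0.5709, 0.018, 0.0735]
eef_rot: [-3.141, 0.002, 1.34]
force: [-5.5, -11.7, 2.8]
grip_width: 0.04
grip_force: 20.0
```

Emit:
apply_moves:
  deltas:
    - [200, -0.019, -0.08, 0, 0, 0, 0]
    - [200, 0, 0, 0, 0, 0, 0]
    - [0, 0, 0, 0, 0, 0, 0]
    - [0, 0, 0, 0, 0, 0, 0]
    - [0, 0, 0, 0, 0, 0, 0]
    - [0, 0, 0, 0, 0, 0, 0]
    - [0, 0, 0, 0, 0, 0, 0]

```text
time_s: 6.7
ee_pos: [0.571, 0.0184, 0.0735]
eef_rot: [3.142, -0.0, 1.341]
force: [-0.5, -0.2, -0.4]
grip_width: 0.0764
grip_force: 0.0
```

Emit:
apply_moves:
  deltas:
    - [0, -0.22, -0.9, 0, 0, 0, 0]
    - [0, -0.22, -0.9, 0, 0, 0, 0]
    - [0, -0.22, -0.9, 0, 0, 0, 0]
    - [0, -0.22, -0.9, 0, 0, 0, 0]
    - [0, 0, 0, 0, 0, 0, 0]
    - [0, 0, 0, 0, 0, 0, 0]

```text
time_s: 7.3
ee_pos: [0.5622, -0.0181, 0.0735]
eef_rot: [3.141, -0.0, 1.34]
force: [-0.4, 0.7, -0.5]
grip_width: 0.0938
grip_force: 0.0
```

Emit:
apply_moves:
  deltas:
    - [200, -0.04, -0.04, 0, 0, 0, 0]
    - [200, 0, 0, 0, 0, 0, 0]
    - [200, 0, 0, 0, 0, 0, 0]
    - [200, 0, 0, 0, 0, 0, 0]
    - [200, 0, 0, 0, 0, 0, 0]
    - [200, 0, 0, 0, 0, 0, 0]
    - [200, 0, 0, 0, 0, 0, 0]
    - [200, 0, 0, 0, 0, 0, 0]
    - [200, 0, 0, 0, 0, 0, 0]

```text
time_s: 8.2
ee_pos: [0.5617, -0.0181, 0.0735]
eef_rot: [-3.141, 0.0, 1.341]
force: [-2.6, 0.1, 2.2]
grip_width: 0.0403
grip_force: 20.0
```

Emit:
apply_moves:
  deltas:
    - [200, -0.023, -0.097, 0, 0, 0, 0]
    - [200, -0.023, -0.097, 0, 0, 0, 0]
    - [200, -0.023, -0.097, 0, 0, 0, 0]
    - [200, -0.023, -0.097, 0, 0, 0, 0]
    - [200, -0.023, -0.097, 0, 0, 0, 0]
    - [200, -0.023, -0.097, 0, 0, 0, 0]
    - [200, -0.023, -0.097, 0, 0, 0, 0]
    - [200, -0.023, -0.097, 0, 0, 0, 0]

```text
time_s: 9.0
ee_pos: [0.56, -0.026, 0.0735]
eef_rot: [3.142, -0.0, 1.341]
force: [1.3, 4.6, -0.3]
grip_width: 0.0399
grip_force: 20.0
```

Emit:
apply_moves:
  deltas:
    - [200, -0.023, -0.097, 0, 0, 0, 0]
    - [200, -0.023, -0.097, 0, 0, 0, 0]
    - [200, -0.023, -0.097, 0, 0, 0, 0]
    - [200, -0.023, -0.097, 0, 0, 0, 0]
    - [200, -0.023, -0.097, 0, 0, 0, 0]
    - [200, -0.023, -0.097, 0, 0, 0, 0]
    - [200, -0.023, -0.097, 0, 0, 0, 0]
    - [200, -0.023, -0.097, 0, 0, 0, 0]

```text
time_s: 9.8
ee_pos: [0.5581, -0.0338, 0.0734]
eef_rot: [3.142, -0.0, 1.341]
force: [1.2, 5.4, 0.8]
grip_width: 0.0405
grip_force: 20.0
```

Emit:
apply_moves:
  deltas:
    - [200, -0.023, -0.097, 0, 0, 0, 0]
    - [200, -0.023, -0.097, 0, 0, 0, 0]
    - [200, -0.023, -0.097, 0, 0, 0, 0]
    - [200, -0.012, -0.049, 0, 0, 0, 0]
    - [200, 0, 0, 0, 0, 0, 0]

```text
time_s: 10.3
ee_pos: [0.5573, -0.0373, 0.0734]
eef_rot: [-3.142, 0.0, 1.341]
force: [1.9, 2.8, -0.3]
grip_width: 0.0399
grip_force: 20.0
```

Emit:
apply_moves:
  deltas:
    - [200, -0.012, -0.049, 0, 0, 0, 0]
    - [200, -0.012, -0.049, 0, 0, 0, 0]
    - [200, 0, 0, 0, 0, 0, 0]

```text
time_s: 10.6
ee_pos: [0.5571, -0.0382, 0.0735]
eef_rot: [3.142, 0.0, 1.341]
force: [0.9, 2.1, -0.5]
grip_width: 0.0401
grip_force: 20.0
```

Emit:
apply_moves:
  deltas:
    - [200, -0.012, -0.049, 0, 0, 0, 0]
    - [200, 0, 0, 0, 0, 0, 0]

```text
time_s: 10.8
ee_pos: [0.557, -0.0386, 0.0735]
eef_rot: [3.142, 0.0, 1.341]
force: [1.7, 2.2, -1.4]
grip_width: 0.0398
grip_force: 20.0
```

Emit:
apply_moves:
  deltas:
    - [200, -0.012, -0.049, 0, 0, 0, 0]
    - [200, 0, 0, 0, 0, 0, 0]

```text
time_s: 11.0
ee_pos: [0.5568, -0.0391, 0.0734]
eef_rot: [-3.142, 0.0, 1.341]
force: [1.3, 3.3, -1.1]
grip_width: 0.0398
grip_force: 20.0
```

Emit:
apply_moves:
  deltas:
    - [200, -0.012, -0.049, 0, 0, 0, 0]
    - [200, 0, 0, 0, 0, 0, 0]

```text
time_s: 11.2
ee_pos: [0.5567, -0.0396, 0.0735]
eef_rot: [3.142, -0.0, 1.341]
force: [0.4, 2.6, -0.5]
grip_width: 0.0401
grip_force: 20.0
```

Emit:
apply_moves:
  deltas:
    - [200, -0.012, -0.049, 0, 0, 0, 0]
    - [200, 0, 0, 0, 0, 0, 0]

```text
time_s: 11.4
ee_pos: [0.5567, -0.0397, 0.0734]
eef_rot: [3.141, -0.001, 1.341]
force: [1.5, 6.3, -0.8]
grip_width: 0.0398
grip_force: 20.0
```

Emit:
apply_moves:
  deltas:
    - [200, -0.008, -0.035, 0, 0, 0, 0]
    - [200, 0, 0, 0, 0, 0, 0]

```text
time_s: 11.6
ee_pos: [0.5567, -0.0397, 0.0735]
eef_rot: [3.141, -0.001, 1.341]
force: [2.7, 9.0, -1.0]
grip_width: 0.0401
grip_force: 20.0
```

Emit:
apply_moves:
  deltas:
    - [200, -0.007, -0.03, 0, 0, 0, 0]
    - [200, 0, 0, 0, 0, 0, 0]

```text
time_s: 11.8
ee_pos: [0.5567, -0.0398, 0.0735]
eef_rot: [3.141, -0.002, 1.341]
force: [2.6, 11.6, -0.6]
grip_width: 0.0397
grip_force: 20.0
```

Emit:
apply_moves:
  deltas:
    - [200, 0.023, 0.095, 0, 0, 0, 0]
    - [200, 0, 0, 0, 0, 0, 0]
    - [0, 0, 0, 0, 0, 0, 0]
    - [0, 0, 0, 0, 0, 0, 0]
    - [0, 0, 0, 0, 0, 0, 0]
    - [0, 0, 0, 0, 0, 0, 0]
    - [0, 0, 0, 0, 0, 0, 0]
    - [0, 0, 0, 0, 0, 0, 0]

```text
time_s: 12.6
ee_pos: [0.5567, -0.0398, 0.0735]
eef_rot: [3.142, 0.0, 1.341]
force: [0.4, -0.2, -0.1]
grip_width: 0.0846
grip_force: 0.0
```

Emit:
apply_moves:
  deltas:
    - [0, 0, 0, 2, 0, 0, 0]
    - [0, 0, 0, 4, 0, 0, 0]
    - [0, 0, 0, 4, 0, 0, 0]
    - [0, 0, 0, 4, 0, 0, 0]
    - [0, 0, 4.5, 0, 0, 0, 0.03]
    - [0, 0, 4.5, 0, 0, 0, 0.03]
    - [0, 0, 4.5, 0, 0, 0, 0.03]
    - [0, 0, 4.5, 0, 0, 0, 0.03]
    - [0, 0, 4.5, 0, 0, 0, 0.025]
    - [0, 0, 4.5, 0, 0, 0, 0]

```text
time_s: 13.6
ee_pos: [0.5564, 0.2321, 0.2136]
eef_rot: [3.141, 0.0, 1.487]
force: [0.6, 0.7, -0.2]
grip_width: 0.0939
grip_force: 0.0
```

```bash
python3 - <<'E'
from h import *
for n in('top','side'):
    t=snap(n); np.savez('pics/'+n+'1.npz',**t)
    if n=='top': cv2.imwrite('pics/cropt1.png',cv2.resize(t['img'][180:270,190:350],(800,450),interpolation=cv2.INTER_CUBIC)[:,:,::-1])
o=ctrl.get_obs();print(o['ee_pos'],o['eef_rot'],o['time_s'])
E
```

```text
[0.55585117 0.23465808 0.21309111] [-3.14124341e+00 -5.40940739e-04  1.49031783e+00] 13.7
```

View pics/cropt1.png

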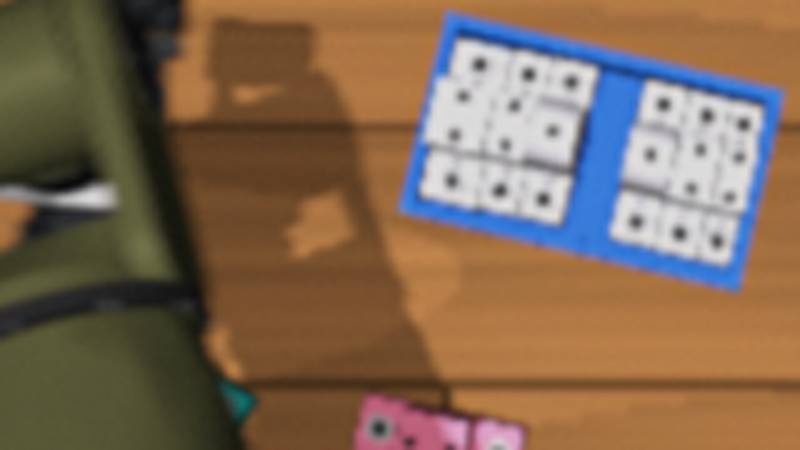

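The picture shows two packed groups with a clear gap between tall_left at crop (552,131) and tall_right (650,155). I'll measure the gap and go to the spare.

```bash
python3 - <<'E'
from h import *
t=dict(np.load('pics/top1.npz'))
T=np.array([0.5656,-0.0049]);a=np.radians(-13.2);R=np.array([[np.cos(a),np.sin(a)],[-np.sin(a),np.cos(a)]])
f=lambda q,z:onz(t,*dark(t,*dark(t,190+q[0]/5-.4,180+q[1]/5-.4)),z)[:2]
M=[]
for u,l in[((571,82),(543,199)),((663,104),(636,221))]:
    A,B=f(u,.034),f(l,.034);d=A-B;M.append((A+B)/2);print(M[-1].round(4),np.linalg.norm(d).round(4),np.degrees(np.arctan2(d[1],d[0])).round(1),(R@(M[-1]-T)*1000).round(1))
for q in[(552,131),(650,155)]:print('top',f(q,.104).round(4),(R@(f(q,.104)-T)*1000).round(1))
print('gap',((M[0]+M[1])/2).round(4),np.linalg.norm(M[0]-M[1])-.028)
E
```

```text
[0.5724 0.0164] 0.0743 -13.2 [ 1.7 22.3]
[ 0.5586 -0.0407] 0.0744 -13.1 [  1.4 -36.4]
top [0.5725 0.0162] [ 1.9 22.1]
top [ 0.5587 -0.0407] [  1.5 -36.5]
gap [ 0.5655 -0.0121] 0.030739988815491514
```

Emit:
apply_moves:
  deltas:
    - [0, 0.27, 2.5, 0, 0, 0, -0.005]
    - [0, 0.26, 2.48, 0, 0, 0, 0]
    - [0, 0, 0, 0, 0, 0, 0]
    - [0, 0, 0, 0, 0, 0, 0]
    - [0, 0, 0, 0, 0, 0, 0]

```text
time_s: 14.2
ee_pos: [0.5621, 0.279, 0.2134]
eef_rot: [-3.141, 0.0, 1.48]
force: [-0.1, -0.3, 0.6]
grip_width: 0.094
grip_force: 0.0
```

Emit:
apply_moves:
  deltas:
    - [0, -0.09, 0.55, 0, 0, 0, 0.005]
    - [0, 0, 0, -4, 0, 0, 0]
    - [0, 0, 0, -4, 0, 0, 0]
    - [0, 0, 0, -3, 0, 0, 0]
    - [0, 0, 0, -2, 0, 0, 0]
    - [0, 0, 0, -1.5, 0, 0, 0]
    - [0, 0, 0, 0, 0, 0, 0]
    - [0, 0, 0, 0, 0, 0, 0]

```text
time_s: 15.0
ee_pos: [0.5615, 0.2856, 0.0693]
eef_rot: [3.141, -0.0, 1.486]
force: [0.3, 0.0, -0.2]
grip_width: 0.094
grip_force: 0.0
```

Emit:
apply_moves:
  deltas:
    - [0, -0.03, -0.1, 0, 0, 0, 0]
    - [200, 0, 0, 0, 0, 0, 0]
    - [200, 0, 0, 0, 0, 0, 0]
    - [200, 0, 0, 0, 0, 0, 0]
    - [200, 0, 0, 0, 0, 0, 0]
    - [200, 0, 0, 0, 0, 0, 0]
    - [200, 0, 0, 0, 0, 0, 0]
    - [200, 0, 0, 0, 0, 0, 0]
    - [200, 0, 0, 0, 0, 0, 0]
    - [200, 0, 0, 0, 0, 0, 0]
  grip_force: 35

```text
time_s: 16.0
ee_pos: [0.5607, 0.2845, 0.0684]
eef_rot: [-3.141, 0.0, 1.486]
force: [-0.9, -0.3, 0.1]
grip_width: 0.0398
grip_force: 35.0
```

Emit:
apply_moves:
  deltas:
    - [200, 0, 0, 1, 0, 0, 0]
    - [200, 0, 0, 2, 0, 0, 0]
    - [200, 0, 0, 3, 0, 0, 0]
    - [200, 0, 0, 3, 0, 0, 0]
    - [200, 0, 0, 3, 0, 0, 0]
    - [200, 0, 0, 2, 0, 0, 0]
    - [200, 0, 0, 0, 0, 0, 0]
    - [200, 0, 0, 0, 0, 0, 0]

```text
time_s: 16.8
ee_pos: [0.5606, 0.2845, 0.208]
eef_rot: [-3.141, 0.0, 1.486]
force: [0.2, 0.1, -2.8]
grip_width: 0.04
grip_force: 35.0
```

Emit:
apply_moves:
  deltas:
    - [200, 0.06, -3.7, 0, 0, 0, -0.018]
    - [200, 0.06, -3.7, 0, 0, 0, -0.018]
    - [200, 0.06, -3.7, 0, 0, 0, -0.018]
    - [200, 0.06, -3.7, 0, 0, 0, -0.018]
    - [200, 0.06, -3.7, 0, 0, 0, -0.018]
    - [200, 0.06, -3.7, 0, 0, 0, -0.018]
    - [200, 0.06, -3.7, 0, 0, 0, -0.018]
    - [200, 0.06, -3.7, 0, 0, 0, -0.018]

```text
time_s: 17.6
ee_pos: [0.5648, -0.0129, 0.2067]
eef_rot: [-3.139, 0.0, 1.341]
force: [-0.3, -0.1, -1.4]
grip_width: 0.0396
grip_force: 35.0
```

Emit:
apply_moves:
  deltas:
    - [200, 0, 0, 0, 0, 0, 0]
    - [200, 0, 0, 0, 0, 0, 0]
    - [200, 0, 0, -1, 0, 0, 0]
    - [200, 0, 0, -1, 0, 0, 0]
    - [200, 0, 0, 0, 0, 0, 0]
    - [200, 0, 0, 0, 0, 0, 0]

```text
time_s: 18.2
ee_pos: [0.5654, -0.0109, 0.1879]
eef_rot: [-3.141, 0.0, 1.343]
force: [0.4, -0.4, -1.7]
grip_width: 0.0395
grip_force: 35.0
```

```bash
python3 - <<'E'
from h import *
s=snap('side'); np.savez('pics/side2.npz',**s); t=snap('top'); np.savez('pics/top2.npz',**t)
o=ctrl.get_obs();print(o['ee_pos'],o['eef_rot'])
a=cv2.resize(s['img'][120:225,260:350],(514,600),interpolation=cv2.INTER_CUBIC)
cv2.imwrite('pics/crops2.png',a[:,:,::-1])
E
```

```text
[ 0.56569834 -0.01116898  0.18863675] [ 3.14128572e+00 -1.79826858e-05  1.34230077e+00]
```

View pics/crops2.png

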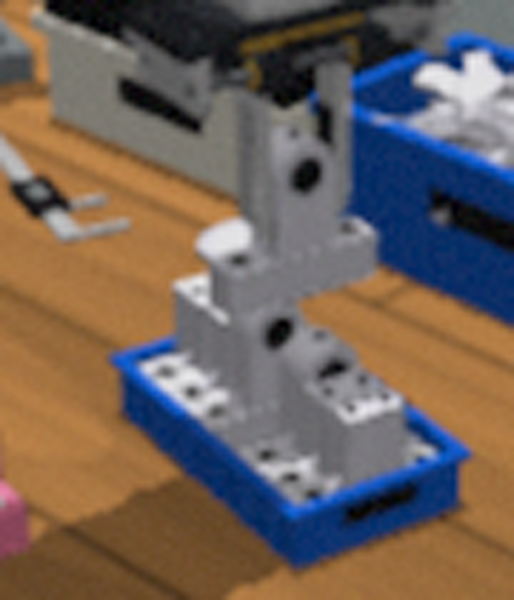

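The side view shows the spare held level above the gap. Its eye is at crop (305,173) and its foot holes at (238,260) and (352,228); tall_left's eye is at (278,332) below. I'll check the alignment by casting rays.

```bash
python3 - <<'E'
from h import *
s=dict(np.load('pics/side2.npz'));t=dict(np.load('pics/top2.npz'))
T=np.array([0.5656,-0.0049]);a=np.radians(-13.2);R=np.array([[np.cos(a),np.sin(a)],[-np.sin(a),np.cos(a)]])
k=514/90
def f(q,z,r=2.2):
    u,v=260+(q[0]+.5)/k-.5,120+(q[1]+.5)/k-.5
    u,v=dark(s,*dark(s,u,v,r),r); return (R@(onz(s,u,v,z)[:2]-T)*1000).round(1),(round(u,1),round(v,1))
zu=.1886-.0684
print('spare eye',f((305,173),zu+.08,3),'tl eye',f((278,332),.084,3))
print('spare feet',f((238,260),zu+.03,1.6),f((352,228),zu+.03,1.6))
print('tall_left near foot',f((218,408),.034,1.6),'tall_right near',f((265,455),.034,1.6))
print('tcp',R@(np.array([.5657,-.0112])-T)*1000)
E
```

```text
spare eye (array([ -0.5, -21.4]), (np.float64(313.3), np.float64(150.3))) tl eye (array([-0.5,  9.6]), (np.float64(308.3), np.float64(177.7)))
spare feet (array([-36.8,  -6.2]), (np.float64(301.4), np.float64(165.1))) (array([37.2, -5.3]), (np.float64(320.1), np.float64(159.3)))
tall_left near foot (array([-37.5,  21.6]), (np.float64(297.6), np.float64(191.6))) tall_right near (array([-37.8, -35.1]), (np.float64(306.2), np.float64(199.1)))
tcp [ 1.53596837 -6.110712  ]
```

Emit:
apply_moves:
  deltas:
    - [200, -0.087, -0.02, -0.5, 0, 0, 0]
    - [200, 0, 0, -0.5, 0, 0, 0]
    - [200, 0, 0, -0.3, 0, 0, 0]
    - [200, 0, 0, -0.2, 0, 0, 0]
    - [200, 0, 0, -0.2, 0, 0, 0]

```text
time_s: 18.8
ee_pos: [0.5647, -0.0117, 0.1713]
eef_rot: [-3.142, 0.0, 1.342]
force: [-0.2, -0.6, -1.3]
grip_width: 0.0401
grip_force: 35.0
```

Emit:
apply_moves:
  deltas:
    - [200, 0, 0, -0.2, 0, 0, 0]
    - [200, 0, 0, -0.2, 0, 0, 0]
    - [200, 0, 0, 0, 0, 0, 0]

```text
time_s: 19.1
ee_pos: [0.5646, -0.0117, 0.1672]
eef_rot: [-3.141, 0.0, 1.342]
force: [0.7, 0.1, -2.0]
grip_width: 0.0399
grip_force: 35.0
```

Emit:
apply_moves:
  deltas:
    - [200, 0, 0, -0.8, 0, 0, 0]
    - [200, 0, 0, -0.8, 0, 0, 0]
    - [200, 0, 0, -0.8, 0, 0, 0]
    - [200, 0, 0, -0.8, 0, 0, 0]
    - [200, 0, 0, 0, 0, 0, 0]

```text
time_s: 19.6
ee_pos: [0.5641, -0.0116, 0.134]
eef_rot: [-3.139, 0.0, 1.342]
force: [-0.4, 0.0, -3.4]
grip_width: 0.0397
grip_force: 35.0
```

Emit:
apply_moves:
  deltas:
    - [200, 0, 0, -0.8, 0, 0, 0]
    - [200, 0, 0, -0.8, 0, 0, 0]
    - [200, 0, 0, -0.8, 0, 0, 0]
    - [200, 0, 0, 0, 0, 0, 0]

```text
time_s: 20.0
ee_pos: [0.5641, -0.0116, 0.11]
eef_rot: [-3.14, 0.0, 1.342]
force: [0.6, -0.3, -2.1]
grip_width: 0.0398
grip_force: 35.0
```

Emit:
apply_moves:
  deltas:
    - [200, 0, 0, -0.4, 0, 0, 0]
    - [200, 0, 0, -0.4, 0, 0, 0]
    - [200, 0, 0, -0.4, 0, 0, 0]
    - [200, 0, 0, 0, 0, 0, 0]

```text
time_s: 20.4
ee_pos: [0.5645, -0.0116, 0.0989]
eef_rot: [-3.141, 0.0, 1.342]
force: [0.3, -0.5, -2.3]
grip_width: 0.0397
grip_force: 35.0
```

Emit:
apply_moves:
  deltas:
    - [200, 0, 0, -0.6, 0, 0, 0]
    - [200, 0, 0, -0.6, 0, 0, 0]
    - [200, 0, 0, -0.5, 0, 0, 0]
    - [200, 0, 0, -0.4, 0, 0, 0]
    - [200, 0, 0, -0.2, 0, 0, 0]
    - [200, 0, 0, 0, 0, 0, 0]

```text
time_s: 21.0
ee_pos: [0.5646, -0.0117, 0.0761]
eef_rot: [-3.141, 0.0, 1.342]
force: [0.7, -0.7, -1.7]
grip_width: 0.0397
grip_force: 35.0
```

Emit:
apply_moves:
  deltas:
    - [200, 0, 0, -0.1, 0, 0, 0]
    - [200, 0, 0, -0.1, 0, 0, 0]
    - [200, 0, 0, 0, 0, 0, 0]

```text
time_s: 21.3
ee_pos: [0.5647, -0.0116, 0.0744]
eef_rot: [3.142, 0.0, 1.342]
force: [-0.1, 0.0, -2.1]
grip_width: 0.0399
grip_force: 35.0
```

Emit:
apply_moves:
  deltas:
    - [200, 0, 0, -0.1, 0, 0, 0]
    - [200, 0, 0, -0.05, 0, 0, 0]
    - [200, 0, 0, 0, 0, 0, 0]

```text
time_s: 21.6
ee_pos: [0.5647, -0.0117, 0.0729]
eef_rot: [-3.142, 0.0, 1.342]
force: [-0.2, -1.1, -1.2]
grip_width: 0.0397
grip_force: 35.0
```

Emit:
apply_moves:
  deltas:
    - [200, 0, 0, -0.05, 0, 0, 0]
    - [200, 0, 0, 0, 0, 0, 0]

```text
time_s: 21.8
ee_pos: [0.5647, -0.0117, 0.0724]
eef_rot: [-3.142, -0.0, 1.342]
force: [0.4, -0.7, -1.9]
grip_width: 0.0401
grip_force: 35.0
```

Emit:
apply_moves:
  deltas:
    - [200, 0, 0, -0.05, 0, 0, 0]
    - [200, 0, 0, 0, 0, 0, 0]

```text
time_s: 22.0
ee_pos: [0.5648, -0.0117, 0.0724]
eef_rot: [3.141, -0.0, 1.342]
force: [-2.5, 1.2, 5.4]
grip_width: 0.0394
grip_force: 35.0
```

Emit:
apply_moves:
  deltas:
    - [200, 0, 0, -0.05, 0, 0, 0]
    - [200, 0, 0, 0, 0, 0, 0]

```text
time_s: 22.2
ee_pos: [0.5648, -0.0117, 0.0724]
eef_rot: [3.141, -0.0, 1.342]
force: [-6.4, 0.7, 11.8]
grip_width: 0.0397
grip_force: 35.0
```

It stands on the floor: z is exactly as predicted and the force has reversed. Easing off and releasing.

Emit:
apply_moves:
  deltas:
    - [200, 0, 0, 0.08, 0, 0, 0]
    - [200, 0, 0, 0, 0, 0, 0]
    - [0, 0, 0, 0, 0, 0, 0]
    - [0, 0, 0, 0, 0, 0, 0]
    - [0, 0, 0, 0, 0, 0, 0]
    - [0, 0, 0, 0, 0, 0, 0]
    - [0, 0, 0, 0, 0, 0, 0]
    - [0, 0, 0, 0, 0, 0, 0]
    - [0, 0, 0, 0, 0, 0, 0]

```text
time_s: 23.1
ee_pos: [0.5647, -0.0117, 0.0722]
eef_rot: [-3.142, -0.0, 1.342]
force: [-0.4, 0.3, 0.6]
grip_width: 0.0916
grip_force: 0.0
```

Emit:
apply_moves:
  deltas:
    - [0, 0, 0, 2, 0, 0, 0]
    - [0, 0, 0, 3, 0, 0, 0]
    - [0, 0, 0, 4, 0, 0, 0]
    - [0, 0, 0, 4, 0, 0, 0]
    - [0, 0, 4.5, 0, 0, 0, 0]
    - [0, 0, 4.5, 0, 0, 0, 0]
    - [0, 0, 4.5, 0, 0, 0, 0]
    - [0, 0, 4.5, 0, 0, 0, 0]
    - [0, 0, 4.5, 0, 0, 0, 0]
    - [0, 0, 0, 0, 0, 0, 0]

```text
time_s: 24.1
ee_pos: [0.5639, 0.2178, 0.202]
eef_rot: [-3.141, -0.001, 1.346]
force: [-0.3, -1.0, 0.3]
grip_width: 0.0937
grip_force: 0.0
```

```bash
python3 - <<'E'
from h import *
t=snap('top'); s=snap('side')
a=cv2.resize(t['img'][180:250,250:350],(560,392),interpolation=cv2.INTER_CUBIC)
b=cv2.resize(s['img'][135:225,270:350],(240,270),interpolation=cv2.INTER_CUBIC)
w=np.zeros((392,800,3),np.uint8);w[:,:560]=a;w[:270,560:]=b
cv2.imwrite('pics/end.png',w[:,:,::-1])
t0=np.load('pics/top0.npz')['img'];d=(np.abs(t['img'].astype(int)-t0).max(2)>60).astype(np.uint8)
n,_,st,_=cv2.connectedComponentsWithStats(d)
print([x.tolist() for x in st[1:] if x[4]>12]);print(ctrl.get_obs()['time_s'])
E
```

```text
[[164, 164, 106, 198, 10796], [274, 187, 9, 33, 78], [310, 193, 8, 3, 13], [322, 198, 10, 33, 104], [331, 200, 12, 33, 160], [115, 312, 69, 50, 1999], [14, 340, 111, 60, 4422], [18, 365, 8, 13, 61], [172, 364, 14, 7, 37], [257, 364, 15, 33, 189], [272, 364, 7, 7, 28], [277, 367, 8, 8, 48], [188, 373, 55, 27, 707], [6, 390, 6, 10, 30]]
24.2
```

View pics/end.png

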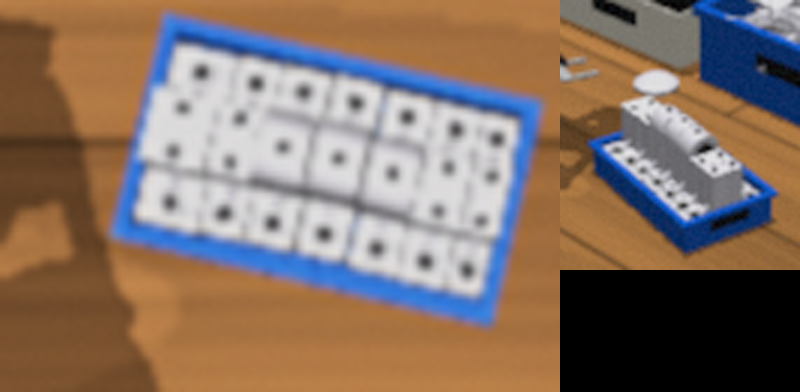

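The final picture shows seven brackets upright in the tray, with the spare at crop (338,158) between the two talls (283,147) and (392,173). Outside the tray, the only changes in the top view are the arm and its shadow.

```bash
python3 -c "
from station import ctrl
print(ctrl.hand_in())"
```

```text
the job is handed in; nothing more can be done
None
```

The spare now stands on the tray floor between the two tall brackets, all seven brackets are upright, nothing else on the bench was seen to move, and the job was handed in at about 24 s.

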